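Unscrew the sprayer cap of unknown thread hand and hold it over the drip pot

ROBOT

A 7-joint arm with a two-finger parallel gripper is mounted at the origin on a cart in front of the work surface, level with it; the furniture and walls round the work are solid. World frame = base frame: x ahead of the robot, y to its left, z up, the work surface at z = 0. Lengths are in mm, angles in rad, forces in N, time in s.
With the tool pointing down it reaches from about 400 to 900 mm from the base axis. Payload 5.6 kg.
Tool frame: the origin (TCP) lies midway between the tips of the shut fingers; the grasp point (between the pads) lies 19 mm behind it; x points along the fingers, y is the direction in which the jaws open and shut, and the axes are right-handed (so a half turn about x gives the same grasp; the last joint's range is limited). The gripper opens to 92 mm and grips with 3 to 60 N. Pads are 20 mm wide; open, the fingers measure 128 mm over their backs; the gripper's body (75 mm by 189 mm) begins 69 mm behind the grasp point.
Start: joints at [-1.279, 0.468, -0.012, 1.603, 0.006, 1.071, -0.056], TCP at [213.618, 613.902, 214.592] pointing down, gripper open.
Joint ranges: [-2.53, 2.53], [-0.31, 2.02], [-1.57, 1.55], [0.28, 2.44], [-1.29, 4.43], [0.15, 1.84], [-2.92, 2.92]. Speed limits (rad/s): [2.57, 2.57, 3.14, 3.14, 3.14, 3.14, 3.14].

INTERFACE

Orientations are given as a rotation vector (axis times angle).
In Python, from cell import robot, grip, kin, viewer gives the robot as it stands. Calls block until the motion is done:
- robot.movep(position, orientation): joint-space move of the TCP to a pose.
- robot.servo_line(position, feed=150, rotation=None): straight line of the TCP; rotation=None keeps the orientation; feed is the mean speed in mm/s.
- robot.goto_joints(angles): joint-space move.
- grip(opening, newtons=None): opening from 0.0 (shut) to 1.0 (fully open); newtons is the grip in N (None keeps the last); returns when the fingers have stopped.
- robot.hold(seconds).
- kin.ik(position, orientation): joint angles nearest the present ones, or None.
- robot.observe(): the state.
- viewer.read_camera(name): name is "scene" or "top" or "wrist"; returns the picture (420x560x3 uint8, red, green, blue); there is no depth.
- viewer.camera_info(name): a dict with "camera_matrix" (3x3 intrinsics, pixels), "R" (3x3) and "t" (3): a world point X has camera coordinates R X + t. Camera axes: x right, y down, z forward; pixel columns grow to the right and rows downward; lengths in mm; the calibration is good to about 2 mm. A picture is of the moment at which its call begins: read the wrist's pose just before it. camera_info takes no time and is no camera call; for the wrist camera it gives the pose at the moment of the call.
A pose or a line that the arm cannot do raises robot.IKError and nothing moves.
- robot.job_done(): hands the job in, once; it reports no verdict.
Trained networks look in the newest picture that a camera, given by its name, has taken for a name from the list of things; names that differ only in an ending like _2 or _b are one class to them, and where a whole thing is asked for, a point or a joint stands for the part that bears it (a point fixed in the world has none). Each returns a list of dicts, best first, with "confidence" (0 to 1); they miss things now and then, are a little off and sometimes report something else, mostly with a low value. They report only what shows in the picture. A call takes as long as a camera call.
- viewer.silhouettes(name, camera): "mask" (420x560 bool, what is visible of it).
- viewer.pinpoint(name, camera): "at" ([x, y, z] in mm, in the coordinates of the camera as it stood for that picture, good to about 4 mm: a listed point, or the origin of a listed thing).
The state is a dict: "t": time; "joints": joint angles; "joint_velocities": joint speeds; "joint_torque": joint torques, N m; "tcp_pos": TCP position; "tcp_rot": TCP orientation; "contact_force": force on the tool from outside, world axes, zero at the start; "wrist_torque": the same for the moment, N m; "grip_width": opening from 0.0 (shut) to 1.0 (fully open).
Only numpy, scipy, OpenCV 4.12 (cv2) and the standard library are available. Lean on these libraries where they do the work, as an engineer would, in place of code of your own. Each camera call takes 0.05 s, during which the arm holds its last target. There are 200 camera calls.

TASK

Take the ribbed dark steel screw cap off the small sprayer tank that is clamped to the worktop. Nobody knows whether its thread is right- or left-handed, so try it both ways until you find the way it loosens, unscrew it and lift it off; do not yank it off. Hold it, still upright, a few centimetres above the middle of the open clear pot so that it can drip into it; the job finishes while you are still holding the cap there, and the pot and the other things near it stay where they are.

Things in the scene. Friction and masses are not known exactly. Their poses are not given: they have to be found in the camera images.
- cap_mid (a point): centre of the round dark steel ribbed screw cap, 48 mm diameter, 30 mm high, about 160 g, loose: 15 mm above its lower rim, on its axis, z up. It sits on the tank's neck, lower rim 84 mm and top 114 mm above the worktop; grip it round its side from above. It turns easily. Which way loosens is not visible and differs from start to start. Looks the same after half a turn.
- neck (a point): on the neck's axis at the flange where the cap's rim rests, 84 mm above the worktop, z up; neck ends 24 mm higher. Coarse thread: 45 degrees of turn the right way frees the cap, up to 100 degrees it stays free (75 is best), then it lifts straight off. The other way it meets a solid stop after 10 to 30 degrees. Until loosened it lifts only 2 mm. Cap x starts within 6 degrees of this x.
- tank: the fixed sprayer tank: aluminium, 80 mm diameter, on a round 104 mm base plate, flange 84 mm high, short brass outlet at its side (towards local -x); origin under its centre, on the worktop
- pot_mid (a point): centre of the open clear plastic pot, 70 mm diameter at the rim, 59 mm high (this point is 29.5 mm above the worktop), loose and light, empty; it stands upright on the worktop to the left or right of the tank
- jar_mid (a point): bystander: centre of a honey jar, 62 mm diameter, 71 mm high, on the worktop
- cage_mid (a point): bystander: centre of a small white slotted queen cage, 22 x 62 x 16 mm, lying between tank and pot
- carton_mid (a point): bystander: centre of a small white carton, 63 x 100 x 41 mm, on the worktop at the right

How it is judged:
By the outcome, as a careful person would: the job done as asked, in the order asked, and still so for the second after the job is handed in, while the arm keeps its last pose, push and grip.
It also fails if it takes over 54 s, if anything falls off the work surface, if the arm or the gripper's body presses on something with over 40 N, if the wrist force passes 120 N, or if a joint passes its speed limit or range.

## Working session

There is one attempt and no reset: what is moved stays moved. The work goes in short steps, each a Python script; the robot and the scene stay as the last script left them, time stands still between calls to the robot, and variables do not carry over. Pictures are saved under pics/ and viewed, about 8 in all and at most 12, crops included, and the job is handed in when it is done.

```bash
ls; mkdir -p pics
cat > h.py <<'E'
import numpy as np, cv2
from scipy.spatial.transform import Rotation as Ro
from cell import robot, grip, kin, viewer
def shot(cam,fn=None):
    info=viewer.camera_info(cam); im=viewer.read_camera(cam)
    if fn: cv2.imwrite('pics/'+fn,im[:,:,::-1])
    return im,info
def world(p,info): return np.array(info["R"]).T@(np.array(p)-np.array(info["t"]))
def pix(p,info):
    c=np.array(info["R"])@np.array(p)+np.array(info["t"]); q=np.array(info["camera_matrix"])@c; return q[:2]/q[2]
def find(cam,names,info):
    for n in names:
        for d in viewer.pinpoint(n,cam)[:2]:
            w=world(d["at"],info); print(cam,n,round(d["confidence"],2),w.round(1),pix(w,info).round())
E
python3 - <<'E'
from h import *
o=robot.observe(); print(o); print(Ro.from_rotvec(o['tcp_rot']).as_matrix().round(2))
a=[]
for c in("scene","top"):
    im,i=shot(c,c+'1.png')
    find(c,["cap_mid","neck","tank","pot_mid","jar_mid","cage_mid","carton_mid"],i)
    print(np.array(i["camera_matrix"])[0,0], world([0,0,0],i).round())
E
```

```text
pics
{'t': 0.0, 'joints': array([-1.27902374,  0.46835161, -0.01157599,  1.60365347,  0.00602912,
        1.07138314, -0.05628829]), 'joint_velocities': array([ 1.99001013e-03,  7.40321214e-05, -6.20170252e-04, -9.36248642e-06,
        7.27347011e-04,  5.92200129e-04,  6.23268032e-05]), 'joint_torque': array([-6.82355335e-06, -5.20563841e+01, -1.27531783e-02, -2.43750662e+01,
       -5.67148626e-02,  1.72279141e-02,  1.61615549e-04]), 'tcp_pos': array([213.45579374, 613.32217882, 213.64457935]), 'tcp_rot': array([ 0.26137577,  1.55491195, -0.2641465 ]), 'contact_force': array([ 0.13579176, -0.01542191,  0.88214187]), 'wrist_torque': array([0.00914856, 0.03992809, 0.00142688]), 'grip_width': 0.9987854820317373}
[[-0.    0.33  0.94]
 [-0.    0.94 -0.33]
 [-1.   -0.    0.  ]]
scene cap_mid 0.8 [480.2  -1.8 101.4] [318. 262.]
scene neck 0.58 [477.8  -5.   83.3] [317. 270.]
scene tank 0.81 [481.   -1.2  -2.9] [315. 300.]
scene pot_mid 0.84 [478.6 238.5  28.8] [248. 216.]
scene jar_mid 0.59 [514.8 406.3  36.9] [226. 169.]
scene cage_mid 0.88 [464.6 106.7   7.3] [276. 264.]
scene carton_mid 0.7 [ 520.2 -151.1   18.1] [386. 341.]
503.0650070348593 [  96. -472.  734.]
top cap_mid 0.64 [479.4  -4.8  99.9] [359. 216.]
top neck 0.8 [478.9  -1.9  77. ] [356. 218.]
top tank 0.81 [477.   -3.2  -0.8] [351. 224.]
top pot_mid 0.69 [479.2 238.5  31.1] [238. 223.]
top pot_mid 0.19 [465.8 103.6   8.4] [302. 229.]
top jar_mid 0.55 [510.6 402.4  35.9] [160. 209.]
top cage_mid 0.68 [466.3 104.9   5.4] [301. 229.]
top carton_mid 0.94 [ 516.3 -147.1   18.8] [419. 203.]
453.832185018016 [354. 144. 976.]
```

```bash
python3 -c "
import cv2,numpy as np
a=cv2.imread('pics/scene1.png');b=cv2.imread('pics/top1.png')
cv2.imwrite('pics/both.png',cv2.resize(np.hstack([a[100:400,150:],b[100:400,100:]]),None,fx=.92,fy=.92))"
```

```text
(no output)
```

View pics/both.png

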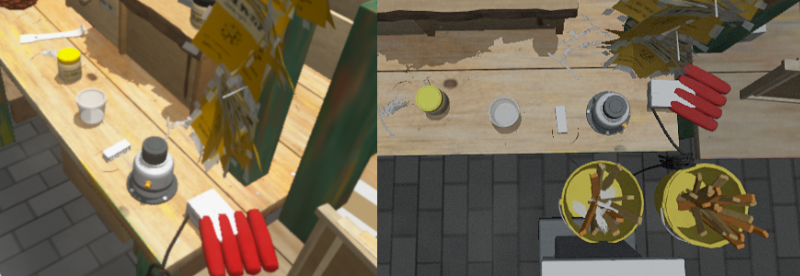

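Run:
```python
from h import *
S=viewer.camera_info("scene");T=viewer.camera_info("top")
def ray(i,p):
    R=np.array(i["R"]);d=R.T@np.linalg.solve(np.array(i["camera_matrix"]),[*p,1]);return -R.T@np.array(i["t"]),d/np.linalg.norm(d)
for z in(100,200,300,400,500,600):
    r=[]
    for i,p in((S,(373,285)),(S,(360,215)),(T,(364,176)),(T,(400,178))):
        c,d=ray(i,p); r.append((c+d*(z-c[2])/d[2]).round())
    print(z,r)
# yaw options over cap: tool x down, tool y at yaw a
for a in range(0,360,30):
    y=np.array([np.cos(np.radians(a)),np.sin(np.radians(a)),0]);x=np.array([0,0,-1.])
    rv=Ro.from_matrix(np.c_[x,y,np.cross(x,y)]).as_rotvec()
    q=[kin.ik([479,dy,220],rv) for dy in (-3,238)]
    print(a,[None if k is None else np.round(k,2) for k in q])
```

```text
100 [array([527., -94., 100.]), array([622.,  55., 100.]), array([560., -18., 100.]), array([554., -89., 100.])]
200 [array([ 459., -153.,  200.]), array([539., -28., 200.]), array([536.,   1., 200.]), array([531., -62., 200.])]
300 [array([ 391., -213.,  300.]), array([ 456., -111.,  300.]), array([513.,  19., 300.]), array([509., -36., 300.])]
400 [array([ 323., -272.,  400.]), array([ 373., -194.,  400.]), array([489.,  37., 400.]), array([486.,  -9., 400.])]
500 [array([ 255., -332.,  500.]), array([ 290., -277.,  500.]), array([466.,  56., 500.]), array([463.,  17., 500.])]
600 [array([ 187., -392.,  600.]), array([ 208., -360.,  600.]), array([443.,  74., 600.]), array([440.,  44., 600.])]
0 [array([-0.65,  0.18,  0.66,  2.04, -0.13,  0.97,  0.08]), array([-0.87,  0.27,  0.42,  1.9 , -0.13,  0.99, -0.4 ])]
30 [array([-0.6 ,  0.18,  0.6 ,  2.03, -0.12,  0.96,  0.59]), array([-0.79,  0.27,  0.32,  1.9 , -0.1 ,  0.99,  0.09])]
60 [array([-0.56,  0.17,  0.56,  2.03, -0.11,  0.96,  1.1 ]), array([-0.7 ,  0.27,  0.21,  1.89, -0.07,  0.99,  0.59])]
90 [array([-0.52,  0.17,  0.51,  2.0
[... 351 characters left out ...]
  1.38,  2.06, -0.48,  1.05, -2.68]), array([-0.39,  0.28, -0.16,  1.87,  0.05,  1.  ,  2.57])]
210 [array([-1.16,  0.42,  1.38,  2.06, -0.48,  1.05, -2.16]), array([-1.5 ,  0.59,  1.36,  1.93, -0.64,  1.16, -2.51])]
240 [array([-1.16,  0.42,  1.38,  2.06, -0.48,  1.05, -1.64]), array([-1.5 ,  0.59,  1.36,  1.93, -0.64,  1.16, -1.99])]
270 [array([-0.85,  0.21,  0.9 ,  2.05, -0.2 ,  0.97, -1.41]), array([-1.07,  0.3 ,  0.66,  1.91, -0.22,  1.  , -1.88])]
300 [array([-0.75,  0.19,  0.78,  2.04, -0.16,  0.97, -0.93]), array([-1.  ,  0.29,  0.57,  1.91, -0.18,  1.  , -1.39])]
330 [array([-0.7 ,  0.19,  0.72,  2.04, -0.15,  0.97, -0.43]), array([-0.93,  0.28,  0.48,  1.91, -0.15,  0.99, -0.9 ])]
```

```bash
python3 -c "
import cv2,numpy as np
a=cv2.imread('pics/scene1.png')
cv2.imwrite('pics/s2.png',cv2.resize(a[100:400,200:560],None,fx=2,fy=2))"
```

```text
(no output)
```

View pics/s2.png

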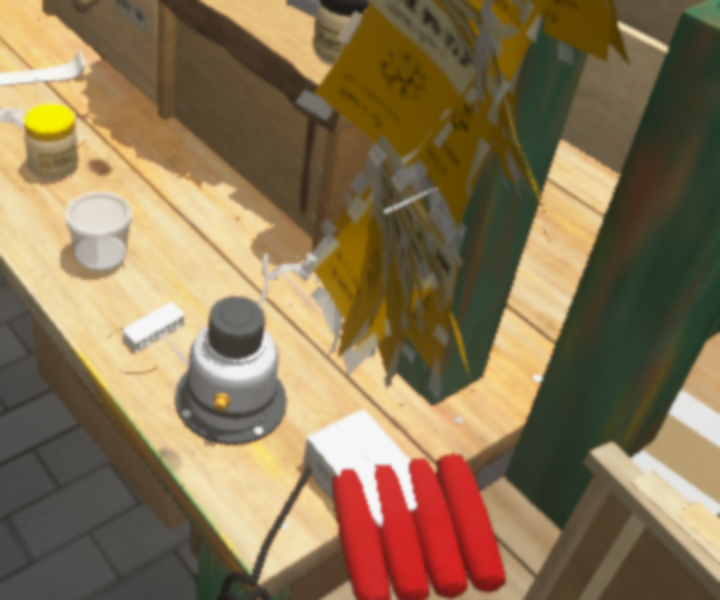

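```bash
python3 -c "
import cv2,numpy as np
a=cv2.imread('pics/top1.png')
cv2.imwrite('pics/t2.png',cv2.resize(a[90:270,300:540],None,fx=3.3,fy=3.3,interpolation=2))"
```

```text
(no output)
```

View pics/t2.png

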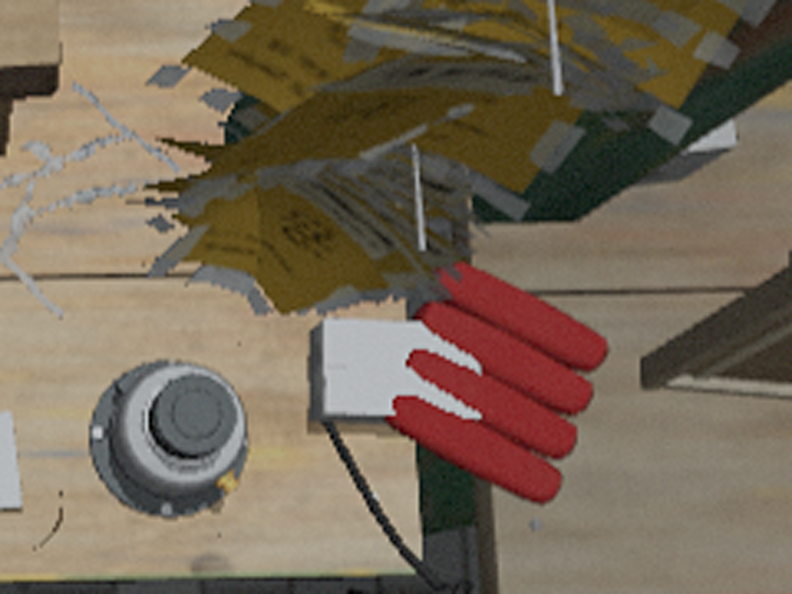

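Run:
```python
from h import *
S=viewer.camera_info("scene");T=viewer.camera_info("top")
def ray(i,p):
    R=np.array(i["R"]);d=R.T@np.linalg.solve(np.array(i["camera_matrix"]),[*p,1]);return -R.T@np.array(i["t"]),d/np.linalg.norm(d)
tp=lambda a,b:(300+a/3.3,90+b/3.3); sp=lambda a,b:(200+a/2,100+b/2)
for a in [(150,270),(265,312),(385,300),(150,185),(190,60)]:
  for b in [(345,365),(320,270),(330,310),(435,385),(465,370),(320,85),(300,100)]:
    c1,d1=ray(T,tp(*a));c2,d2=ray(S,sp(*b))
    n=np.cross(d1,d2);s=np.linalg.solve(np.c_[d1,-d2,n],c2-c1);g=abs(s[2])*np.linalg.norm(n)
    if g<15: print(a,b,(c1+s[0]*d1).round(),round(g,1))
```

```text
(265, 312) (345, 365) [551. -59.  55.] 8.9
(265, 312) (320, 270) [528. -35. 164.] 8.4
(265, 312) (330, 310) [537. -45. 120.] 8.2
(385, 300) (320, 85) [491. -43. 359.] 11.6
(385, 300) (300, 100) [492. -45. 353.] 4.0
(150, 185) (300, 100) [568.  42. 276.] 1.2
(190, 60) (465, 370) [ 780.  -46. -101.] 6.4
```

```bash
cat >> h.py <<'E'
def rv(a):
    y=np.array([np.cos(np.radians(a)),np.sin(np.radians(a)),0]);x=np.array([0,0,-1.])
    return Ro.from_matrix(np.c_[x,y,np.cross(x,y)]).as_rotvec()
def st(l=''):
    o=robot.observe(); R=Ro.from_rotvec(o['tcp_rot']).as_matrix()
    print(l,round(o['t'],2),o['tcp_pos'].round(1),'yaw',round(np.degrees(np.arctan2(R[1,1],R[0,1])),1),'F',o['contact_force'].round(1),'M',o['wrist_torque'].round(2),'w',round(o['grip_width'],3),'j7',round(o['joints'][6],2)); return o
E
python3 - <<'E'
from h import *
robot.movep([430,40,240],rv(80)); st()
im,i=shot("wrist",'w1.png'); print(world([0,0,0],i).round(), np.array(i['R']).round(2)[2])
find("wrist",["cap_mid","neck","pot_mid","cage_mid"],i)
im,i=shot("top",'x.png')
im2,_=shot("scene"); 
cv2.imwrite('pics/w1b.png',np.hstack([cv2.resize(im,None,fx=.7,fy=.7),cv2.resize(im2,None,fx=.7,fy=.7)])[:,:,::-1])
E
```

```text
3.0 [430.2  40.8 240. ] yaw 80.1 F [ 0.3  0.1 -0.1] M [ 0.01  0.   -0.03] w 1.001 j7 1.26
[361.  53. 411.] [ 0.25 -0.04 -0.97]
wrist cap_mid 0.81 [481.2  -3.3  99.4] [242. 254.]
wrist pot_mid 0.97 [481.  238.8  33.4] [456. 197.]
wrist pot_mid 0.54 [479.3  -1.4   0.9] [250. 222.]
wrist cage_mid 0.91 [470.4 108.6   8.9] [337. 203.]
```

View pics/w1.png

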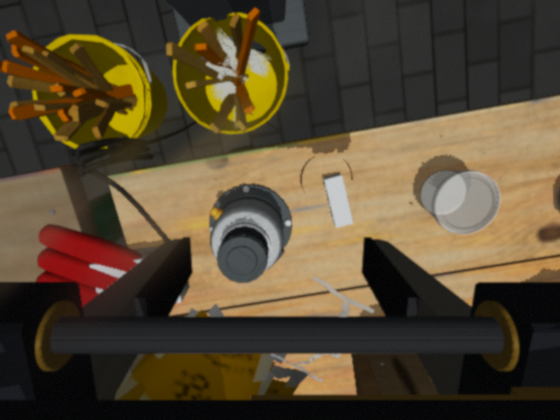

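View pics/w1b.png

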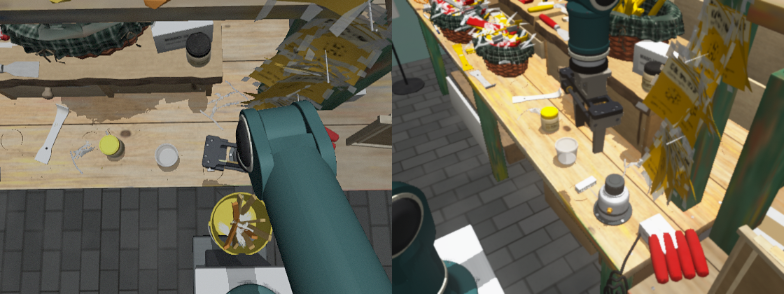

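```bash
python3 - <<'E'
from h import *
T=viewer.camera_info("top");W=viewer.camera_info("wrist");S=viewer.camera_info("scene")
def ray(i,p):
    R=np.array(i["R"]);d=R.T@np.linalg.solve(np.array(i["camera_matrix"]),[*p,1]);return -R.T@np.array(i["t"]),d/np.linalg.norm(d)
for a in [(150,270),(200,280),(245,285),(265,312),(330,308),(150,185)]:
  for b in [(190,312),(215,310),(240,318),(270,370),(262,395)]:
    c1,d1=ray(T,(300+a[0]/3.3,90+a[1]/3.3));c2,d2=ray(W,b)
    n=np.cross(d1,d2);s=np.linalg.solve(np.c_[d1,-d2,n],c2-c1);g=abs(s[2])*np.linalg.norm(n)
    P=c1+s[0]*d1
    if g<10: print(a,b,P.round(),round(g,1),((pix(P,S)-[200,100])*2).round())
E
python3 -c "
import cv2
a=cv2.imread('pics/w1.png');cv2.imwrite('pics/w2.png',cv2.resize(a[200:420,100:400],None,fx=2.6,fy=2.6))"
```

```text
(200, 280) (240, 318) [569. -17.  69.] 9.7 [322. 320.]
(200, 280) (262, 395) [532.  11. 225.] 1.4 [286. 183.]
(265, 312) (215, 310) [545. -53.  82.] 4.8 [329. 345.]
```

View pics/w2.png

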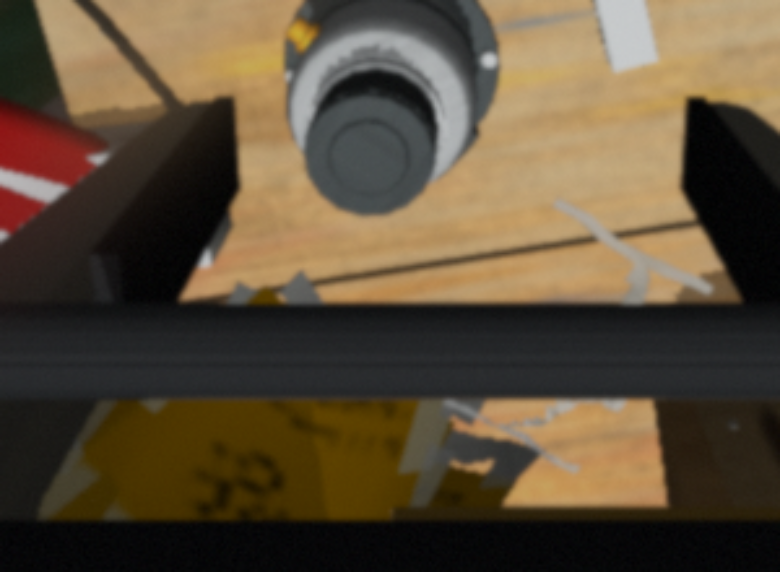

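Run:
```python
from h import *
robot.servo_line([440,-3,200],rotation=rv(80)); robot.servo_line([478,-3,150]); st()
for k in range(2):
    im,i=shot("wrist",'w3.png')
    find("wrist",["cap_mid","neck","tank"],i)
    if k==0: robot.servo_line([478,-3,150],rotation=rv(62)); st()
```

```text
4.47 [477.9  -2.6 150.4] yaw 80.0 F [-0.5 -0.5 -0.3] M [ 0.06  0.03 -0.04] w 1.003 j7 1.51
wrist cap_mid 0.8 [486.2  -0.7 104.1] [282. 238.]
wrist tank 0.92 [480.1  -2.7   3.1] [277. 197.]
 5.13 [478.   -2.8 150.3] yaw 62.2 F [0.1 0.  0.6] M [ 0.01 -0.02 -0.  ] w 1.0 j7 1.23
wrist cap_mid 0.98 [482.5  -3.4 101.8] [279. 232.]
wrist tank 0.57 [477.9  -2.2   1.8] [277. 194.]
```

Run:
```python
from h import *
C=[480.5,-2.8]
robot.servo_line([*C,110],feed=80)
o=st('110')
for z in (100,95,91):
    robot.servo_line([*C,z],feed=40); o=st(z)
    if abs(o['contact_force']).max()>6: break
else:
    grip(0.4,20); o=st('grip')
    robot.hold(.2); st()
```

```text
110 5.98 [480.5  -3.  109.9] yaw 62.0 F [ 0.4 -0.1  0.5] M [-0.08 -0.03  0.02] w 0.998 j7 1.28
100 6.38 [480.3  -2.8  99.8] yaw 62.0 F [-0.1 -0.3  0.4] M [-0.01  0.01 -0.02] w 1.002 j7 1.29
95 6.66 [480.3  -2.8  94.8] yaw 62.0 F [0.3 0.9 0.2] M [-0.03  0.04  0.03] w 0.998 j7 1.3
91 6.91 [480.3  -2.8  90.8] yaw 62.0 F [-0.2 -0.2 -0.5] M [-0.   -0.03  0.  ] w 1.003 j7 1.3
grip 7.64 [480.7  -2.5  91.1] yaw 62.0 F [ 0.6  1.6 -0.6] M [ 0.28 -0.15 -0.04] w 0.521 j7 1.3
 7.84 [480.7  -2.5  91.1] yaw 62.0 F [ 0.1  1.6 -0.6] M [ 0.37 -0.16 -0.  ] w 0.523 j7 1.3
```

```bash
cat >> h.py <<'E'
C=[480.5,-2.8]
def turn(a0,a1,z=91,lim=.35,step=3):
    n=max(1,int(round(abs(a1-a0)/step)))
    for a in np.linspace(a0,a1,n+1)[1:]:
        robot.servo_line([*C,z],rotation=rv(a)); o=st(round(a,1))
        if abs(o['wrist_torque'][2])>lim or np.abs(o['contact_force']).max()>12: print('STOP'); return a
    return a1
E
python3 - <<'E'
from h import *
turn(62,98)
E
```

```text
65.0 8.09 [480.7  -2.6  91.1] yaw 64.9 F [ 2.4  2.2 -0.4] M [ 0.41 -0.32  0.04] w 0.519 j7 1.35
68.0 8.34 [480.8  -2.6  91.1] yaw 67.9 F [ 0.8  2.1 -0.5] M [ 0.48 -0.37 -0.01] w 0.52 j7 1.39
71.0 8.59 [480.8  -2.7  91.1] yaw 70.9 F [ 2.2  2.1 -1.3] M [ 0.56 -0.55 -0.02] w 0.522 j7 1.43
74.0 8.84 [481.3  -2.8  91.2] yaw 73.8 F [ 5.   1.5 -2.6] M [ 0.52 -1.06 -0.13] w 0.519 j7 1.48
77.0 9.09 [481.9  -2.7  91.2] yaw 76.8 F [ 6.2  3.2 -3.4] M [ 0.63 -1.39 -0.26] w 0.522 j7 1.52
80.0 9.34 [481.5  -2.5  91.2] yaw 79.8 F [ 5.6  3.2 -3.5] M [ 0.77 -1.3  -0.43] w 0.52 j7 1.57
STOP
```

```bash
sed -i 's/^C=.*/C=[480.9,-2.6]/' h.py
cat >> h.py <<'E'
def rebite(a0,a1,z=91):
    grip(0.75); robot.servo_line([*C,z],rotation=rv((a0+a1)/2)); robot.servo_line([*C,z],rotation=rv(a1)); st('open'); grip(0.4,22); st('regrip')
E
python3 - <<'E'
from h import *
if turn(80,60,lim=.5,step=5)==60:
    rebite(60,98)
    turn(98,60,step=5)
E
```

```text
75.0 9.59 [480.8  -2.6  91. ] yaw 75.1 F [ 2.4  2.4 -0.6] M [ 0.4  -0.47 -0.12] w 0.52 j7 1.5
70.0 9.84 [480.4  -2.5  91. ] yaw 70.2 F [0.9 2.4 2.1] M [ 0.44  0.02 -0.02] w 0.52 j7 1.42
65.0 10.09 [480.5  -2.5  91. ] yaw 65.2 F [-0.9  2.6  3.7] M [ 0.51  0.12 -0.07] w 0.516 j7 1.35
60.0 10.34 [480.7  -2.5  91. ] yaw 60.2 F [-1.   3.4  3.4] M [ 0.6   0.2  -0.16] w 0.521 j7 1.28
open 11.8 [480.9  -2.7  91. ] yaw 97.8 F [ 0.6 -0.1  0.5] M [0.03 0.02 0.05] w 0.747 j7 1.84
regrip 12.25 [480.9  -2.6  91. ] yaw 98.0 F [ 0.3 -0.4 -0.3] M [0.06 0.01 0.04] w 0.52 j7 1.84
93.2 12.5 [480.8  -2.6  91. ] yaw 93.4 F [-0.3  0.  -0.9] M [ 0.01  0.03 -0.02] w 0.524 j7 1.77
88.5 12.75 [480.9  -2.6  91. ] yaw 88.7 F [-1.1 -0.3  0.1] M [-0.01  0.04 -0.03] w 0.522 j7 1.7
83.8 13.0 [480.9  -2.6  91. ] yaw 84.0 F [ 0.8 -0.5 -0.4] M [-0.01 -0.02 -0.  ] w 0.521 j7 1.63
79.0 13.25 [480.9  -2.6  91. ] yaw 79.2 F [-0.5 -0.2 -0.9] M [ 0.08 -0.01 -0.06] w 0.518 j7 1.56
74.2 13.5 [480.9  -2.6  91. ] yaw 74.5 F [-0.2 -0.4  0.2] M [0.09 0.   0.01] w 0.521 j7 1.49
69.5 13.75 [480.9  -2.5  91. ] yaw 69.7 F [-0.3  0.2 -0.8] M [0.1  0.03 0.  ] w 0.521 j7 1.42
64.8 14.0 [481.   -2.6  91. ] yaw 65.0 F [ 0.4 -0.2 -0.3] M [ 0.1  -0.06 -0.02] w 0.521 j7 1.35
60.0 14.25 [481.   -2.5  91. ] yaw 60.2 F [ 0.7  0.7 -1.8] M [ 0.1  -0.03 -0.02] w 0.519 j7 1.28
```

Run:
```python
from h import *
rebite(60,92)
if turn(92,61,step=5)==61:
    for z in (92,93,94,95,97):
        robot.servo_line([*C,z],feed=20); o=st('lift')
        if abs(o['contact_force'][2])>8: print('RESIST');break
```

```text
open 15.61 [480.9  -2.7  91. ] yaw 91.8 F [0. 0. 0.] M [-0.02 -0.03  0.02] w 0.751 j7 1.75
regrip 16.05 [480.9  -2.5  91. ] yaw 92.0 F [-0.   0.4  0. ] M [ 0.05 -0.04 -0.06] w 0.515 j7 1.75
86.8 16.3 [480.9  -2.6  91. ] yaw 87.0 F [-0.1 -0.  -0.4] M [-0.    0.02 -0.04] w 0.518 j7 1.67
81.7 16.55 [480.9  -2.6  91. ] yaw 81.9 F [ 0.3 -0.9  0.7] M [-0.    0.03 -0.01] w 0.52 j7 1.6
76.5 16.8 [480.9  -2.6  91. ] yaw 76.7 F [-0.7  0.3  0.1] M [ 0.02  0.01 -0.01] w 0.518 j7 1.52
71.3 17.05 [480.9  -2.5  91. ] yaw 71.6 F [ 0.3  0.2 -0.6] M [ 0.07 -0.04  0.02] w 0.523 j7 1.44
66.2 17.3 [480.9  -2.5  91. ] yaw 66.4 F [-0.1  0.7 -0.6] M [ 0.11  0.03 -0.05] w 0.523 j7 1.37
61.0 17.55 [481.   -2.5  91. ] yaw 61.3 F [-0.1  0.4 -0.2] M [ 0.11 -0.06 -0.  ] w 0.516 j7 1.29
lift 17.8 [480.8  -2.6  92. ] yaw 61.1 F [-0.4  1.5 -2.1] M [0.1  0.01 0.03] w 0.518 j7 1.29
lift 18.05 [480.9  -2.6  93. ] yaw 61.0 F [-1.1  1.  -1.8] M [0.25 0.02 0.  ] w 0.518 j7 1.28
lift 18.3 [481.   -2.8  94.1] yaw 61.0 F [ 0.4 -0.4 -1.5] M [ 0.06 -0.05  0.02] w 0.518 j7 1.28
lift 18.55 [481.   -2.7  95.1] yaw 61.0 F [ 1.  -0.4 -2.2] M [ 0.01 -0.02 -0.02] w 0.519 j7 1.28
lift 18.8 [481.   -2.6  97.2] yaw 61.0 F [ 0.8 -0.  -2.5] M [0.01 0.03 0.03] w 0.517 j7 1.28
```

Run:
```python
from h import *
grip(0.4,30)
robot.servo_line([*C,125],feed=50); st('up')
robot.servo_line([*C,155],feed=80); o=st('up2')
im,i=shot("scene"); find("scene",["cap_mid"],i)
robot.servo_line([479.6,238.6,155],feed=120); st('over')
im,i=shot("wrist",'w5.png'); find("wrist",["pot_mid","cap_mid"],i)
im2,i=shot("scene"); find("scene",["pot_mid","cap_mid","cage_mid","jar_mid"],i)
cv2.imwrite('pics/f5.png',np.hstack([cv2.resize(im,None,fx=.7,fy=.7),cv2.resize(im2[80:380,130:530],(392,294))])[:,:,::-1])
```

```text
up 19.73 [480.8  -2.5 125. ] yaw 61.0 F [ 0.   0.3 -2.2] M [0.01 0.01 0.02] w 0.521 j7 1.24
up2 20.25 [480.9  -2.5 155.1] yaw 61.0 F [-0.3 -0.3 -2.1] M [ 0.01 -0.02  0.04] w 0.516 j7 1.2
scene cap_mid 0.66 [480.    0.8 164.1] [319. 234.]
over 22.51 [479.7 238.  155. ] yaw 60.9 F [-0.2 -0.  -1.6] M [-0.01  0.05 -0.03] w 0.517 j7 0.74
wrist pot_mid 0.98 [479.5 237.5  30.7] [276. 200.]
wrist cap_mid 0.57 [480.7 238.9 166.3] [279. 263.]
scene pot_mid 0.77 [475.6 242.   32.9] [246. 215.]
scene cap_mid 0.7 [480.8 241.2 166.7] [246. 162.]
scene cage_mid 0.57 [464.  109.5  11.1] [275. 262.]
scene jar_mid 0.92 [514.9 401.1  37.2] [227. 170.]
```

View pics/f5.png

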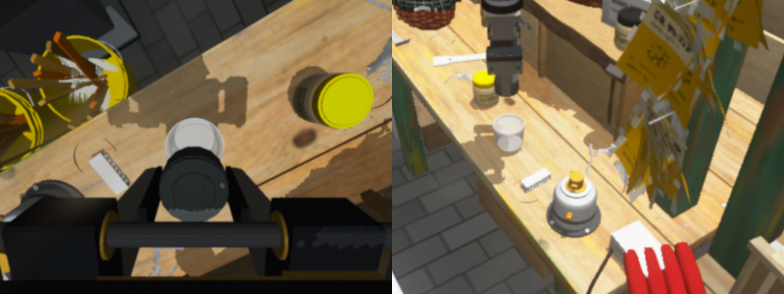

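The cap is between the fingers at (195,190) in the left picture and above the pot. The brass neck is bare at (575,180) in the right one. I'll lower it now.

Run:
```python
from h import *
robot.servo_line([479.3,238.4,98],feed=60); robot.hold(.4); st('end')
im,i=shot("wrist"); find("wrist",["cap_mid","pot_mid"],i)
im2,i=shot("scene"); find("scene",["cap_mid","pot_mid"],i)
cv2.imwrite('pics/f6.png',np.hstack([cv2.resize(im,None,fx=.7,fy=.7),cv2.resize(im2[80:230,150:350],(392,294))])[:,:,::-1])
```

```text
end 24.41 [479.3 238.5  98.1] yaw 61.0 F [ 0.5 -0.2 -1.8] M [ 0.    0.02 -0.02] w 0.515 j7 0.79
wrist cap_mid 0.81 [482.5 237.1 108.7] [277. 268.]
wrist pot_mid 0.81 [481.  237.4  30.4] [276. 221.]
scene cap_mid 0.7 [479.  239.7 109.4] [247. 186.]
scene pot_mid 0.8 [476.2 239.   33.7] [247. 215.]
```

View pics/f6.png

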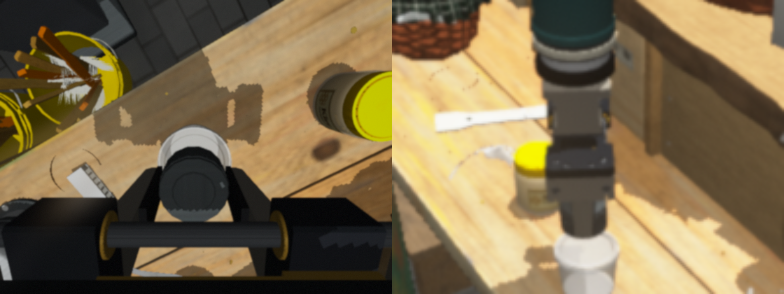

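The cap hangs upright and centred over the pot, at (585,215) above the pot at (587,262). The pot hasn't moved.

```bash
python3 -c "
from h import *
robot.job_done(); st()"
```

```text
the job is handed in; nothing more can be done
the job is handed in; nothing more can be done
```

The cap is off the tank and held upright over the middle of the pot, and I handed the job in at about 24.5 s of the 54 s allowed.

- **Finding the thread:** I turned the cap counter-clockwise (seen from above) first. The moment rose from about 10° of turn, so I stopped when it reached 0.43 N m at 18° of gripper turn. Clockwise went freely, so that is the loosening direction.
- **Unscrewing:** I turned it clockwise with two re-grips, because the hanging tags limited how far the gripper could swing. The cap ended about 70–78° from its start. I don't know that angle exactly, because the cap may have slipped a few degrees in the fingers at the stop.
- **Lifting:** It came off in 1–2 mm steps with only about 2 N on the wrist, close to its own weight. A picture afterwards showed the neck bare.
- **Last checks:**
  - **Grip:** The grip was set to 30 N, with the fingers open about 47 mm on the 48 mm cap.
  - **Position:** The cap's centre measured within about 3 mm of the pot's. Its lower rim was about 32 mm above the pot's rim, from the gripper height; the cameras read about 3 mm more.
  - **Other objects:** The pot measured where it was at the start. The cage and jar did too when I checked them just before lowering the cap. I did not re-measure the carton.
- **Not checked:** The state call after handing in was refused, so I have no reading from after that.

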